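# Put away the foil-wrapped samples and slide boxes

### The arm

A 6-joint arm with a two-finger parallel gripper is mounted at the origin on the work surface. World frame = base frame: x ahead of the robot, y to its left, z up, the work surface at z = 0. Lengths are in m, angles in rad, forces in N, time in s.
With the tool pointing down it reaches from about 0.375 to 0.975 m from the base axis. Payload 3.8 kg.
Tool frame: the origin (TCP) lies at the very end of the fingers, on their centre line; the grasp point (between the pads) lies 19 mm behind it (r.grip_point_offset is the distance from the TCP to the grasp point, in m); x points along the fingers, y is the direction in which the jaws open and shut, and the axes are right-handed (so a half turn about x gives the same grasp; the last joint's range is limited). The gripper opens to 88 mm and grips with 3 to 60 N. Pads are 18 mm wide; open, the fingers measure 123 mm over their backs; the gripper's body (75 mm by 187 mm) begins 45 mm behind the grasp point.
Start: joints at [-1.238, 0.264, 1.604, -0, 1.274, -0.037], TCP at [0.244, -0.629, 0.239] pointing down, gripper open.
Joint ranges: [-2.63, 2.63], [-0.94, 2.18], [0.31, 2.57], [-1.31, 4.45], [0, 2.66], [-2.55, 2.55]. Speed limits (rad/s): [2.57, 2.57, 3.14, 3.14, 3.14, 3.14].

### API

Orientations are given as [roll, pitch, yaw] about the fixed x, y, z axes, in that order (R = Rz(yaw) Ry(pitch) Rx(roll)).
In Python, from cell import r gives the robot as it stands. The module is installed in compiled form; this text tells all that it offers.
- The arm moves only by the shell command python3 -m pendant 'ROWS' [OPENING]. ROWS is JSON, a list that holds one entry, the list of rows, each a list of 4 numbers: the shift along the world's x, y, z in m, then the turn about the world's z in rad. In form: [[[x, y, z, spin], ...]]. A call has 1 to 8 rows; each row is the pose to reach, as a shift and turn from the pose commanded when the call began; what a row does not reach only later rows make up. A row lasts 1/10 s, in which the tool goes at most 50 mm and 8.59 degrees, less where a joint would pass 70% of its speed; a pose out of reach is approached as far as the arm can. A call with a gripper value outside its range is refused whole. OPENING is the finger opening in m, from 0 to 0.0881, set as the call begins (- or left out, the last holds). The fingers move at their own pace and stop on an object; the grip force is fixed at half the most. Time passes only in rows, so rows that repeat a pose let the fingers close. It gives the time, the measured TCP pose, the force and the opening at its end, in the units of the state.
- r.state(): the state, without advancing time (a new reading comes with each control period).
- r.get_image(name): name is "scene" or "top" or "wrist"; returns a dict with "color" (400x640x3 uint8, red, green, blue), "range_z" (400x640 float32, m along the optical axis (not along the pixel's ray), 0 where there is no reading), "intrinsics" (3x3 intrinsics, pixels), "distortion" ([k1, k2, p1, p2, k3] as OpenCV has them; the pictures are not rectified), "world_to_cam" (4x4, takes a point from world to camera coordinates); the wrist camera has in their place "mount" (4x4, takes a point from camera to tool coordinates, whose origin is the TCP and whose axes are the tool frame's). Camera axes: x right, y down, z forward; pixel columns grow to the right and rows downward; lengths in m; the calibration is good to about 2 mm. A picture is of the moment at which its call begins: read the wrist's pose just before it.
- r.sign_off(): hands the job in, once; it reports no verdict.
The state is a dict: "time_s": time; "joint_positions": joint angles; "joint_velocities": joint speeds; "tau": joint torques, N m; "tool_pos": TCP position; "tcp_rot": TCP orientation; "wrist_force": force on the tool from outside, world axes, zero at the start; "ft_torque": the same for the moment, N m; "gripper_width": finger opening in m.
Only numpy, scipy, OpenCV 4.12 (cv2) and the standard library are available. Lean on these libraries where they do the work, as an engineer would, in place of code of your own. Each camera call takes 0.05 s, during which the arm holds its last target.

### The job

Put the samples away: stand each foil-wrapped jar upright in the holder of the same colour as its cap, never letting a jar tip over. Stack the two slide boxes flat on the sloping slide rack, the green one underneath and the white one on top, each lying lengthwise in the middle of the slope with its lower end up against the backstop. Leave everything resting there, let go of.

Things in the scene. Friction and masses are not known exactly. Their poses are not given: they have to be found in the camera images.
- jar_red: Loose sample jar wrapped in silver foil with a red screw cap, round, standing upright: foil body 36 mm diameter and 44 mm high, cap 38 mm diameter on top of it, 60 mm high in all, about 60 g. Origin: centre of its underside; z up along the jar.
- jar_yellow: Loose sample jar wrapped in silver foil with a yellow screw cap, round, standing upright: foil body 36 mm diameter and 44 mm high, cap 38 mm diameter on top of it, 60 mm high in all, about 60 g. Origin: centre of its underside; z up along the jar.
- jar_blue: Loose sample jar wrapped in silver foil with a blue screw cap, round, standing upright: foil body 36 mm diameter and 44 mm high, cap 38 mm diameter on top of it, 60 mm high in all, about 60 g. Origin: centre of its underside; z up along the jar.
- holder_red: Red round open holder (shallow dish with a white floor) fixed to the bench: 68 mm outside diameter, 58 mm inside diameter, rim 12 mm above the bench, inner floor 4 mm above the bench. Origin: centre of its underside, on the bench; z up.
- holder_yellow: Yellow round open holder (shallow dish with a white floor) fixed to the bench: 68 mm outside diameter, 58 mm inside diameter, rim 12 mm above the bench, inner floor 4 mm above the bench. Origin: centre of its underside, on the bench; z up.
- holder_blue: Blue round open holder (shallow dish with a white floor) fixed to the bench: 68 mm outside diameter, 58 mm inside diameter, rim 12 mm above the bench, inner floor 4 mm above the bench. Origin: centre of its underside, on the bench; z up.
- slidebox_green: Loose flat closed green plastic slide box, 84 x 34 x 14 mm (x long, y, z thick), about 40 g, lying flat, with a thin grey seam line. Origin: centre of its underside; x along its length, z up out of its lid.
- slidebox_white: Loose flat closed white plastic slide box, 84 x 34 x 14 mm (x long, y, z thick), about 40 g, lying flat, with a thin grey seam line. Origin: centre of its underside; x along its length, z up out of its lid.
- rack_shelf: Fixed black slide-rack shelf, 60 mm wide, 110 long, no side walls. Origin: on its surface at the backstop's foot, mid-width, 14 mm above the bench. x runs up the slope (20 degrees, away from the robot, yaw up to 0.25 rad), y across, z square out of the surface. Backstop at the low end (robot side): face at x = 0, 36 mm high. High edge 52 mm above bench. Boxes may not slide by themselves.
Not all that is in view belongs to the job. What is shaped like the jar_red but orange or purple is not meant.

How it is judged:
By the outcome, as a careful person would: the job done as asked, in the order asked, and still so for the second after the job is handed in, with the robot touching nothing.
It also fails if it takes over 112 s, if anything falls off the work surface, if the arm or the gripper's body presses on something with over 40 N, if the wrist force passes 120 N, or if a joint passes its speed limit or range.

## Working session

There is one attempt and no reset: what is moved stays moved. The work goes in short steps, Python scripts to look and compute and a shell command to move; the robot and the scene stay as the last step left them, time stands still between calls to the robot, and variables do not carry over. Pictures are saved under pics/ and viewed, and the job is handed in when it is done.

```bash
mkdir -p pics; ls
cat > h.py <<'E'
import numpy as np, cv2
from cell import r
def save(n,fn):
    im=r.get_image(n); cv2.imwrite('pics/'+fn,im['color'][:,:,::-1]); np.savez('pics/'+fn+'.npz',**im); return im
E
python3 - <<'E'
from h import *
print(r.state())
for n in ['scene','top']:
    im=save(n,n+'0.png'); print(n,im['intrinsics'],im['distortion'],im['world_to_cam'])
E
```

```text
pics
{'time_s': 0.0, 'joint_positions': array([-1.23788286e+00,  2.64719446e-01,  1.60532774e+00,  6.51601627e-06,
        1.27372312e+00, -3.68769058e-02]), 'joint_velocities': array([ 0.00032984, -0.00263407, -0.00060006, -0.00173069,  0.00074207,
       -0.00058216]), 'tau': array([ 4.27984865e-03, -5.02105522e+01, -3.56870234e+01,  7.32983672e-02,
        2.93486752e-02, -1.87642927e-04]), 'tool_pos': array([ 0.24374498, -0.62870614,  0.23743571]), 'tcp_rot': array([-1.61053247,  1.56861867,  1.90084864]), 'wrist_force': array([-0.09876456,  1.00016605,  0.08237027]), 'ft_torque': array([-0.02416514, -0.03210043, -0.06482527]), 'gripper_width': 0.088140873251887}
scene [[452.73136536   0.         321.17848894]
 [  0.         452.73136536 196.8181521 ]
 [  0.           0.           1.        ]] [-0.04464412  0.          0.          0.          0.        ] [[ 0.01535599  0.99986386  0.00603789 -0.02971441]
 [ 0.83549953 -0.00951395 -0.54940879 -0.37578479]
 [-0.54927655  0.01348137 -0.83553188  1.46248487]
 [ 0.          0.          0.          1.        ]]
top [[476.87686954   0.         323.06014543]
 [  0.         476.87686954 194.75155976]
 [  0.           0.           1.        ]] [-0.03379154  0.          0.          0.          0.        ] [[ 0.02280625 -0.99937947  0.02684289 -0.00632876]
 [-0.99248826 -0.02586073 -0.11957537  0.47229169]
 [ 0.12019535 -0.02391419 -0.99246219  1.07708382]
 [ 0.          0.          0.          1.        ]]
```

View pics/scene0.png

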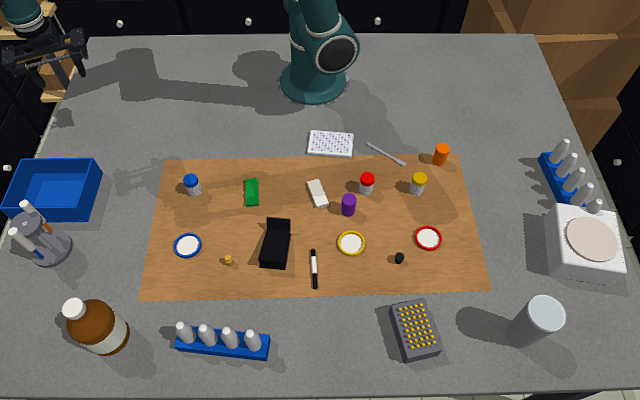

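View pics/top0.png

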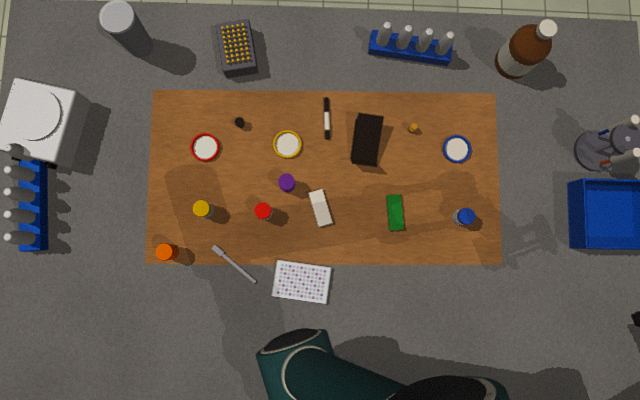

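```bash
cat >> h.py <<'E'
def cast(im,uv,z):
    uv=np.asarray(uv,float).reshape(-1,1,2)
    n=cv2.undistortPoints(uv,im['intrinsics'],im['distortion']).reshape(-1,2)
    W=im['world_to_cam']; R=W[:3,:3]; t=W[:3,3]; c=-R.T@t
    d=np.c_[n,np.ones(len(n))]@R
    s=(z-c[2])/d[:,2]; return c+d*s[:,None]
def cloud(im,mask):
    v,u=np.nonzero(mask&(im['range_z']>0)); zz=im['range_z'][v,u]
    n=cv2.undistortPoints(np.c_[u,v].astype(float).reshape(-1,1,2),im['intrinsics'],im['distortion']).reshape(-1,2)
    W=im['world_to_cam']; P=np.c_[n*zz[:,None],zz]; return (P-W[:3,3])@W[:3,:3]
def blobs(m,amin=30):
    n,l,s,c=cv2.connectedComponentsWithStats(m.astype(np.uint8)); return [(l==i,s[i],c[i]) for i in range(1,n) if s[i][4]>=amin]
E
python3 - <<'E'
from h import *
for n in ['top','scene']:
    im=dict(np.load(f'pics/{n}0.png.npz')); hsv=cv2.cvtColor(im['color'],cv2.COLOR_RGB2HSV); H,S,V=[hsv[:,:,i].astype(int) for i in range(3)]
    box=np.zeros(H.shape,bool)
    if n=='top': box[92:262,155:497]=1
    else: box[160:297,150:470]=1
    print(n)
    for nm,m in dict(red=((H<5)|(H>175))&(S>180)&(V>60),yel=(H>23)&(H<33)&(S>180)&(V>80),blue=(H>105)&(H<125)&(S>150)&(V>60),green=(H>55)&(H<85)&(S>120),white=(S<60)&(V>130),black=(V<45)).items():
        for b,s,c in blobs(m&box):
            P=cloud(im,b); rect=cv2.minAreaRect(np.argwhere(b)[:,::-1].astype(np.float32))
            print(nm,s,c.round(1),'z',np.percentile(P[:,2],[10,50,90]).round(3) if len(P) else 0,'rays',[cast(im,[c],z)[0,:2].round(4).tolist() for z in (.012,.014,.060)])
E
```

```text
top
red [191 133  28  28 165] [204.1 146.5] z [0.008 0.012 0.015] rays [[0.5822, 0.2897], [0.5818, 0.2892], [0.5717, 0.2785]]
red [255 203  16  16 212] [262.4 210.4] z [0.058 0.061 0.063] rays [[0.4337, 0.1458], [0.4336, 0.1456], [0.4297, 0.1409]]
blue [443 135  28  27 129] [457.  148.3] z [0.009 0.012 0.016] rays [[0.5953, -0.3151], [0.5949, -0.3145], [0.5843, -0.3001]]
blue [458 208  17  16 210] [466.1 215.7] z [0.057 0.06  0.063] rays [[0.4331, -0.335], [0.433, -0.3343], [0.4291, -0.3192]]
green [387 195  17  35 474] [394.7 212.3] z [0.011 0.014 0.017] rays [[0.4372, -0.1647], [0.437, -0.1643], [0.433, -0.1562]]
white [324 112   6  18  82] [326.5 120.8] z [0.009 0.013 0.015] rays [[0.6533, 0.0006], [0.6528, 0.0007], [0.6398, 0.0019]]
white [276 133  23  22 387] [287.  143.9] z [0.003 0.005 0.008] rays [[0.5939, 0.0934], [0.5934, 0.0933], [0.5829, 0.0907]]
white [194 136  23  22 391] [204.7 146.8] z [0.003 0.005 0.008] rays [[0.5815, 0.288], [0.5811, 0.2876], [0.5711, 0.277]]
white [446 138  22  23 381] [456.6 148.7] z [0.002 0.005 0.008] rays [[0.5942, -0.314], [0.5937, -0.3133], 
[... 2932 characters left out ...]
.001  0.003] rays [[0.7341, 0.3483], [0.7348, 0.3477], [0.7524, 0.332]]
white [361 295  23   2  31] [372.7 295.5] z [-0.001  0.001  0.003] rays [[0.7341, 0.1383], [0.7349, 0.1381], [0.7525, 0.132]]
white [394 294  19   3  31] [401.6 294.8] z [-0.001  0.002  0.003] rays [[0.7337, 0.206], [0.7344, 0.2056], [0.752, 0.1965]]
black [ 258  217   32   53 1278] [275.1 244. ] z [0.014 0.032 0.048] rays [[0.5968, -0.094], [0.5978, -0.0938], [0.6217, -0.0892]]
black [395 253   9  11  76] [398.7 257.7] z [0.012 0.025 0.028] rays [[0.6382, 0.2093], [0.6392, 0.2089], [0.6612, 0.1996]]
black [312 274   5  15  61] [314.5 280.9] z [0.009 0.012 0.015] rays [[0.6959, 0.003], [0.6968, 0.0031], [0.7161, 0.0032]]
```

Run:
```python
from h import *
from scipy.spatial.transform import Rotation as Ro
s=r.state(); R=Ro.from_euler('xyz',s['tcp_rot']).as_matrix(); print(R.round(3))
for n in ['top','scene']:
    im=dict(np.load(f'pics/{n}0.png.npz')); hsv=cv2.cvtColor(im['color'],cv2.COLOR_RGB2HSV); H,S,V=[hsv[:,:,i].astype(int) for i in range(3)]
    box=np.zeros(H.shape,bool)
    if n=='top': box[92:262,155:497]=1
    else: box[160:297,150:470]=1
    if n=='top':
        for b,st,c in blobs((H>18)&(H<33)&(S>200)&box,60): print('yel',st,c,cast(im,[c],.06)[0].round(4))
    for nm,m,z in (('green',(H>55)&(H<85)&(S>120),.014),('white',(S<60)&(V>130),.014)):
        for b,st,c in blobs(m&box,330):
            if not (abs(st[0]-(309 if n=='top' else 307))<4 or nm=='green'): continue
            q=cv2.boxPoints(cv2.minAreaRect(np.argwhere(b)[:,::-1].astype(np.float32)))
            X=cast(im,q,z)[:,:2]; e=[X[1]-X[0],X[2]-X[1]]; L=max(e,key=np.linalg.norm)
            print(n,nm,X.mean(0).round(4),'lens',[np.linalg.norm(k).round(4) for k in e],'yaw',np.arctan(L[1]/L[0]).round(3))
    b=[x for x in blobs((V<45)&box,800)][0][0]; P=cloud(im,b); print('rack',len(P))
    # shelf plane: RANSAC-free: points with normal tilt, fit via known slope
    A=np.c_[P[:,:2],np.ones(len(P))]; k=np.ones(len(P),bool)
    for _ in range(15):
        p=np.linalg.lstsq(A[k],P[k,2],rcond=None)[0]; res=P[:,2]-A@p; k=np.abs(res)<max(.003,1.5*np.std(res[k])*.7)
    print('plane',p.round(3),'slope',np.degrees(np.arctan(np.hypot(*p[:2]))).round(1),'yaw',np.arctan2(p[1],p[0]).round(3),k.sum())
    yaw=np.arctan2(p[1],p[0]); ex=np.array([np.cos(yaw),np.sin(yaw)]); ey=np.array([-ex[1],ex[0]])
    S_=P[k]; u=S_[:,:2]@ex; v=S_[:,:2]@ey; print('u',u.min().round(4),u.max().round(4),'v',np.percentile(v,[0,1,99,100]).round(4),'z',S_[:,2].min(),S_[:,2].max(), 'u at z=.014',((.014-p[2])/np.hypot(*p[:2])).round(4))
    q=cv2.approxPolyDP(cv2.findContours(b.astype(np.uint8),0,1)[0][0],3,True)[:,0]; print(q.tolist())
    big=cv2.resize(im['color'][100:180,330:400] if n=='top' else im['color'][205:285,240:310],None,fx=7,fy=7,interpolation=0); cv2.imwrite(f'pics/rack_{n}.png',np.clip(big[:,:,::-1].astype(int)*3,0,255).astype(np.uint8))
```

```text
[[-0.001  0.361 -0.932]
 [ 0.002 -0.932 -0.361]
 [-1.    -0.002 -0.   ]]
yel [273 130  29  29 188] [286.83510638 142.88829787] [0.5853 0.0912 0.06  ]
yel [193 200  17  17 235] [200.83829787 207.99574468] [0.4316 0.2783 0.06  ]
top green [ 0.4376 -0.1646] lens [np.float64(0.0332), np.float64(0.0822)] yaw 0.087
top white [0.4447 0.0115] lens [np.float64(0.0347), np.float64(0.0833)] yaw 0.312
rack 1289
plane [ 0.359 -0.039 -0.189] slope 19.8 yaw -0.109 916
u 0.5653 0.6674 v [-0.0568 -0.056   0.0005  0.0014] z 0.013202316714262897 0.05390126092964173 u at z=.014 0.5629
[[359, 113], [351, 159], [376, 166], [382, 117]]
scene green [ 0.4408 -0.1632] lens [np.float64(0.0333), np.float64(0.0895)] yaw 0.101
scene white [0.4447 0.0129] lens [np.float64(0.0359), np.float64(0.0926)] yaw 0.302
rack 1270
plane [ 0.36  -0.036 -0.188] slope 19.9 yaw -0.1 755
u 0.559 0.6686 v [-0.0626 -0.0611 -0.0026 -0.0017] z 0.011735299959203251 0.05506616002261018 u at z=.014 0.5598
[[267, 217], [258, 258], [260, 267], [284, 269], [289, 220]]
```

View pics/rack_top.png

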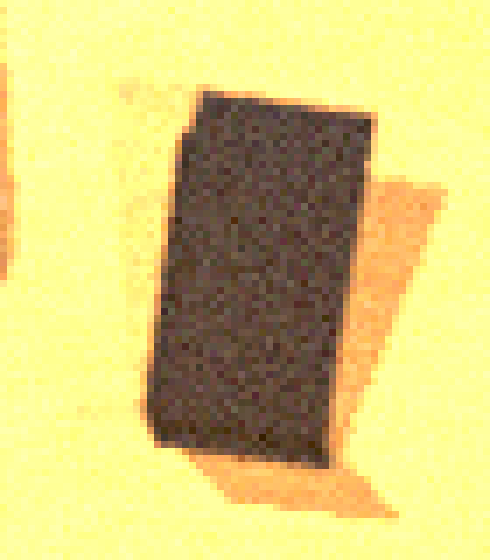

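View pics/rack_scene.png

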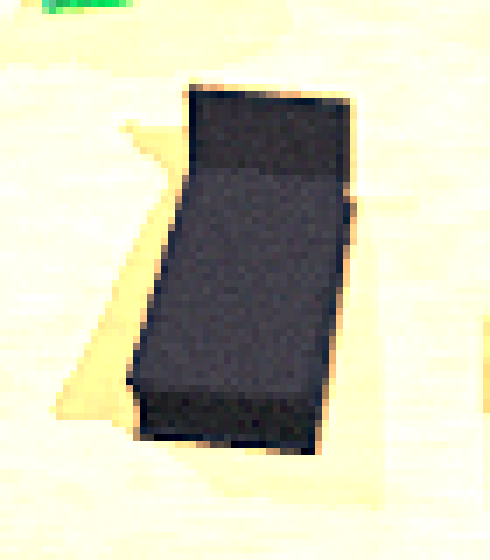

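Run:
```python
from h import *
t=dict(np.load('pics/top0.png.npz'));s=dict(np.load('pics/scene0.png.npz'))
def pr(n,im,uv,z):
    X=cast(im,uv,z)[:,:2]; d=X[1]-X[0]; print(n,X.round(4).tolist(),'mid',X.mean(0).round(4),'len',np.linalg.norm(d).round(4),'yaw',np.arctan(-d[0]/d[1]).round(3))
pr('top high',t,[(358.9,113.3),(383.4,116.8)],.0516)
pr('top bs',t,[(352,163.5),(376.7,166.5)],.048)
pr('sc bs',s,[(267.1,217.6),(289.7,219.5)],.048)
pr('sc base',s,[(259.7,267.4),(285,269.5)],.0)
pr('sc high',s,[(259,259.7),(286,261)],.0516)
for n in ('slen',):pass
```

```text
top high [[0.6623, -0.0732], [0.6558, -0.1304]] mid [ 0.6591 -0.1018] len 0.0576 yaw -0.114
top bs [[0.544, -0.0592], [0.5386, -0.1163]] mid [ 0.5413 -0.0877] len 0.0573 yaw -0.094
sc bs [[0.5418, -0.1132], [0.5479, -0.0569]] mid [ 0.5449 -0.0851] len 0.0566 yaw -0.108
sc base [[0.6542, -0.1302], [0.6604, -0.0684]] mid [ 0.6573 -0.0993] len 0.0621 yaw -0.1
sc high [[0.6581, -0.126], [0.6622, -0.0628]] mid [ 0.6602 -0.0944] len 0.0633 yaw -0.064
```

```bash
python3 -m pendant '[[[0.186,0.3105,-0.05,-0.369],[0.186,0.3105,-0.05,-0.369],[0.186,0.3105,-0.05,-0.369],[0.186,0.3105,-0.05,-0.369],[0.186,0.3105,-0.05,-0.369],[0.186,0.3105,-0.05,-0.369],[0.186,0.3105,-0.05,-0.369],[0.186,0.3105,-0.05,-0.369]]]' 0.088
python3 - <<'E'
from h import *
s=r.state(); print(s['time_s'],s['tool_pos'],s['joint_positions'].round(3))
im=save('wrist','w0.png'); print(im['mount'].round(3))
E
```

```text
time_s: 0.9
tool_pos: [0.4308, -0.3147, 0.1874]
tcp_rot: [-1.128, 1.568, 2.018]
wrist_force: [-0.3, 0.1, 0.2]
gripper_width: 0.088
0.9 [ 0.43075341 -0.31465601  0.18737313] [-6.780e-01  3.700e-02  1.961e+00  1.000e-03  1.146e+00  8.880e-01]
[[ 0.002 -0.265  0.964 -0.146]
 [ 1.     0.001 -0.002  0.   ]
 [-0.     0.964  0.265 -0.068]
 [ 0.     0.     0.     1.   ]]
```

View pics/w0.png

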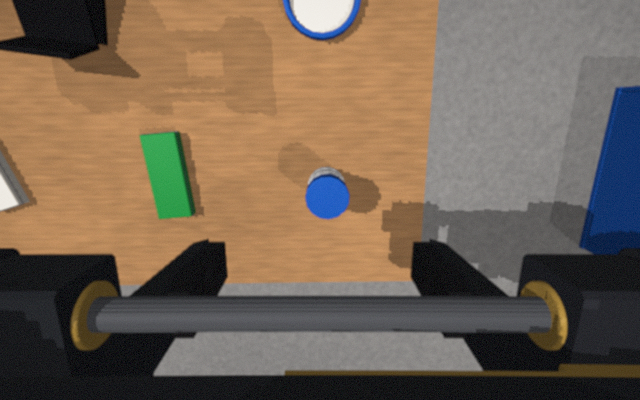

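```bash
cat >> h.py <<'E'
from scipy.spatial.transform import Rotation as Ro
def wrist(fn):
    s=r.state(); im=save('wrist',fn); T=np.eye(4); T[:3,:3]=Ro.from_euler('xyz',s['tcp_rot']).as_matrix(); T[:3,3]=s['tool_pos']
    im['world_to_cam']=np.linalg.inv(T@im['mount']); return s,im
E
python3 - <<'E'
from h import *
s,im=wrist('w1.png'); print(s['tool_pos'],s['joint_velocities'].round(2))
hsv=cv2.cvtColor(im['color'],cv2.COLOR_RGB2HSV); H,S,V=[hsv[:,:,i].astype(int) for i in range(3)]
for b,st,c in blobs((H>105)&(H<125)&(S>150)&(V>60),300): print(st,cast(im,[c],.06)[0].round(4),cast(im,[c],.012)[0].round(4))
for b,st,c in blobs((H>55)&(H<85)&(S>120),300): print(st,cast(im,[c],.014)[0].round(4))
E
```

```text
[ 0.43104988 -0.31457438  0.18735993] [-0.07  0.01 -0.03 -0.04  0.   -0.07]
[284   0  76  40 561] [ 0.5608 -0.3154  0.06  ] [ 0.5717 -0.3155  0.012 ]
[ 580   87   60  167 6875] [ 0.4434 -0.5587  0.06  ] [ 0.4336 -0.6015  0.012 ]
[ 306  176   43   43 1438] [ 0.4288 -0.321   0.06  ] [ 0.4164 -0.3221  0.012 ]
[ 141  133   54   86 3117] [ 0.4379 -0.1673  0.014 ]
```

```bash
python3 -m pendant '[[[0,0,-0.05,0],[0,0,-0.10,0],[0,0,-0.13,0],[0,0,-0.157,0],[0,0,-0.157,0],[0,0,-0.157,0]]]' 0.088; python3 -m pendant '[[[0,0,0,0],[0,0,0,0]]]'
```

```text
time_s: 1.6
tool_pos: [0.4294, -0.3201, 0.0318]
tcp_rot: [-0.247, 1.57, 2.894]
wrist_force: [0.2, -0.7, 0.5]
gripper_width: 0.088
time_s: 1.8
tool_pos: [0.4312, -0.3205, 0.0339]
tcp_rot: [2.429, 1.567, -0.712]
wrist_force: [0.3, 1.1, 0.6]
gripper_width: 0.0878
```

```bash
python3 -m pendant '[[[0,0,0,0],[0,0,0,0],[0,0,0,0],[0,0,0,0],[0,0,0,0],[0,0,0,0]]]' 0.02; python3 -m pendant '[[[0,0,0.03,0],[0,0,0.06,0],[0,0,0.06,0]]]'
```

```text
time_s: 2.4
tool_pos: [0.4299, -0.3188, 0.0317]
tcp_rot: [-0.49, 1.571, 2.653]
wrist_force: [-0.1, -0.5, 0.5]
gripper_width: 0.0422
time_s: 2.7
tool_pos: [0.4327, -0.321, 0.0958]
tcp_rot: [2.459, 1.563, -0.682]
wrist_force: [1.1, -1.2, 0.3]
gripper_width: 0.0375
```

```bash
python3 -m pendant '[[[0,0,0,0],[0,0,0,0]]]'
python3 - <<'E'
from h import *
s,im=wrist('w2.png'); im2=save('scene','s2.png'); print(s['tool_pos'])
cv2.imwrite('pics/s2c.png',cv2.resize(im2['color'][130:230,140:260,::-1],None,fx=5,fy=5))
E
```

```text
time_s: 2.9
tool_pos: [0.429, -0.3181, 0.0903]
tcp_rot: [-0.693, 1.568, 2.45]
wrist_force: [0.4, 0.1, -1.0]
gripper_width: 0.0367
[ 0.42903001 -0.31808956  0.09033971]
```

View pics/s2c.png

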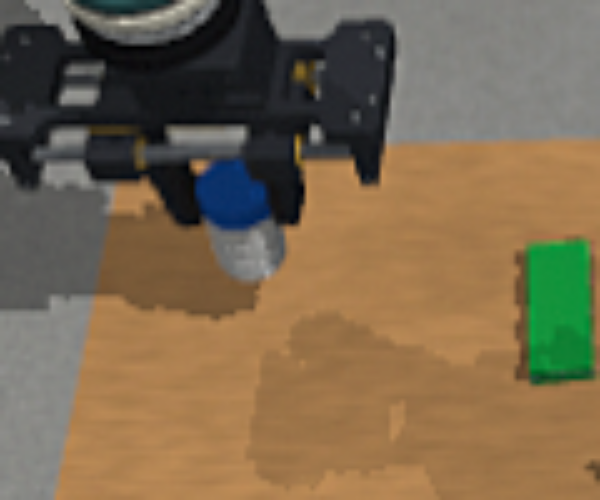

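View pics/w2.png

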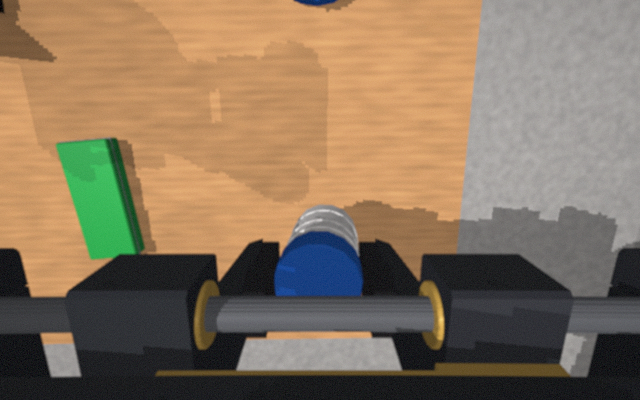

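```bash
cat >> h.py <<'E'
def hsvs(im):
    hsv=cv2.cvtColor(im['color'],cv2.COLOR_RGB2HSV); return [hsv[:,:,i].astype(int) for i in range(3)]
E
python3 - <<'E'
from h import *
s,im=wrist('w3.png'); H,S,V=hsvs(im)
for b,st,c in blobs((H>105)&(H<125)&(S>150)&(V>60),300):
    P=cloud(im,b); print(st,P.mean(0).round(4),np.percentile(P[:,2],[5,50,95]).round(4))
print(s['tool_pos'])
im=save('scene','s3.png');H,S,V=hsvs(im)
for b,st,c in blobs((H>105)&(H<125)&(S>150)&(V>60),30):
    P=cloud(im,b); print(st,P.mean(0).round(4),np.percentile(P[:,2],[5,50,95]).round(4))
E
```

```text
[ 274  232   90   64 4756] [ 0.4343 -0.3179  0.1101] [0.1028 0.1109 0.1125]
[ 0.42884123 -0.31796779  0.08999477]
[538 152  40  53 757] [0.416  0.6601 0.0282] [0.0076 0.0332 0.0382]
[   0  158  103   64 5136] [ 0.4301 -0.6936  0.0276] [0.002  0.0248 0.0689]
[179 162  15  14 151] [ 0.4342 -0.3163  0.1103] [0.1    0.1111 0.1144]
[174 233  27  25 186] [ 0.5973 -0.3131  0.0101] [0.004  0.0108 0.0146]
[ 33 250  11   9  35] [ 0.6384 -0.6561  0.0499] [0.032  0.0507 0.068 ]
[ 174  326   96   35 1332] [ 0.8535 -0.1891  0.0317] [0.0107 0.0349 0.0386]
```

```bash
python3 -m pendant '[[[0.03,0.002,0,0],[0.07,0.004,0,0],[0.11,0.005,0,0],[0.145,0.0055,0,0],[0.166,0.0055,0,0],[0.166,0.0055,0,0],[0.166,0.0055,-0.02,0],[0.166,0.0055,-0.035,0]]]'; python3 -m pendant '[[[0,0,-0.006,0],[0,0,-0.012,0],[0,0,-0.012,0],[0,0,-0.012,0]]]'
python3 - <<'E'
from h import *
s,im=wrist('w4.png'); H,S,V=hsvs(im); print(s['tool_pos'],s['wrist_force'])
for b,st,c in blobs((H>105)&(H<125)&(S>150)&(V>60),300):
    P=cloud(im,b); print(st,P.mean(0).round(4),np.percentile(P[:,2],[5,50,95]).round(4))
im2=save('scene','s4.png')
cv2.imwrite('pics/s4c.png',cv2.resize(im2['color'][180:280,120:240,::-1],None,fx=5,fy=5))
E
```

```text
time_s: 3.9
tool_pos: [0.5947, -0.3131, 0.0552]
tcp_rot: [-0.401, 1.569, 2.742]
wrist_force: [0.3, -0.2, -0.5]
gripper_width: 0.0371
time_s: 4.3
tool_pos: [0.5959, -0.3136, 0.0451]
tcp_rot: [2.627, 1.57, -0.514]
wrist_force: [0.6, 0.1, -0.7]
gripper_width: 0.037
[ 0.59589683 -0.31362771  0.04505706] [ 0.63798985  0.11676881 -0.73563591]
[ 265  179  116   64 1537] [ 0.6136 -0.3152  0.0122] [0.009  0.0119 0.0131]
[ 274  232   90   64 4757] [ 0.6013 -0.3135  0.0653] [0.058  0.0661 0.0676]
```

View pics/s4c.png

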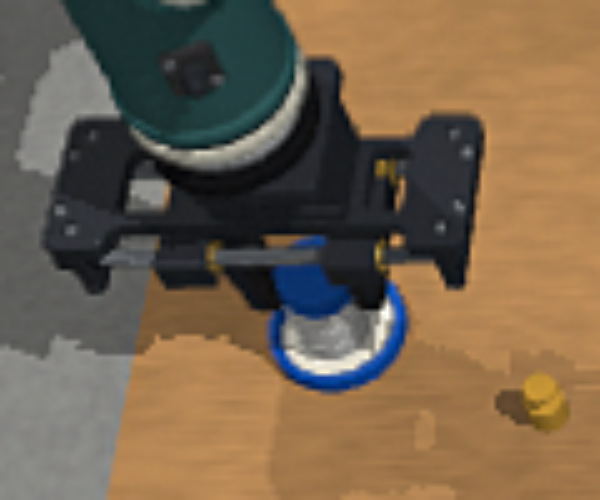

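```bash
python3 -m pendant '[[[0,0,-0.0015,0],[0,0,-0.002,0],[0,0,-0.002,0]]]';  python3 -m pendant '[[[0,0,0,0],[0,0,0,0],[0,0,0,0],[0,0,0,0]]]' 0.07; python3 -m pendant '[[[0,0,0.03,0],[0,0,0.07,0],[0,0,0.11,0],[0,0,0.11,0]]]'
python3 - <<'E'
from h import *
s,im=wrist('w5.png')
E
```

```text
time_s: 4.7
tool_pos: [0.5966, -0.3137, 0.0437]
tcp_rot: [2.661, 1.569, -0.479]
wrist_force: [-0.6, 0.1, 3.9]
gripper_width: 0.0369
time_s: 5.1
tool_pos: [0.5956, -0.3132, 0.0422]
tcp_rot: [-0.508, 1.57, 2.634]
wrist_force: [0.4, 0.2, 1.0]
gripper_width: 0.067
time_s: 5.5
tool_pos: [0.6, -0.3157, 0.1604]
tcp_rot: [2.621, 1.558, -0.52]
wrist_force: [1.2, -0.4, 0.4]
gripper_width: 0.0703
```

View pics/w5.png

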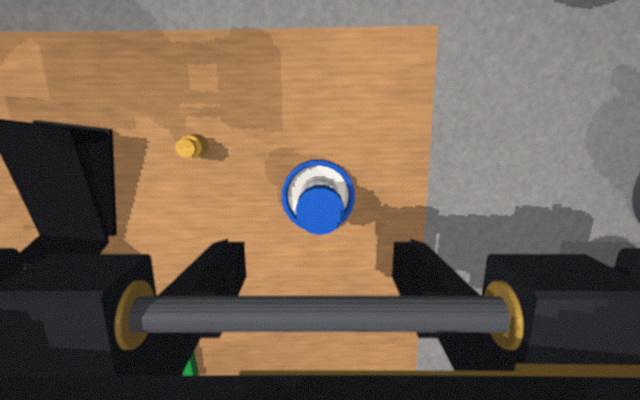

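```bash
python3 -m pendant '[[[-0.017,0.046,0,0],[-0.034,0.092,0,0],[-0.051,0.138,0,0],[-0.068,0.184,0,0],[-0.085,0.230,0,0],[-0.102,0.276,0,0],[-0.119,0.322,0,0],[-0.136,0.368,0,0]]]' 0.07;  python3 -m pendant '[[[-0.015,0.043,0,0],[-0.0295,0.086,0,0],[-0.0295,0.086,0,0],[-0.0295,0.086,0,0],[-0.0295,0.086,0,0]]]'
python3 - <<'E'
from h import *
s,im=wrist('w6.png'); H,S,V=hsvs(im); print(s['tool_pos'])
for b,st,c in blobs(((H<5)|(H>175))&(S>180)&(V>60),300): print(st,cast(im,[c],.06)[0].round(4))
for b,st,c in blobs((S<60)&(V>130),1000): print('w',st,cast(im,[c],.014)[0].round(4))
E
```

```text
time_s: 6.35
tool_pos: [0.4576, 0.0561, 0.1509]
tcp_rot: [0.021, 1.568, -3.12]
wrist_force: [1.2, 0.2, -0.6]
gripper_width: 0.0699
time_s: 6.85
tool_pos: [0.4301, 0.1398, 0.1518]
tcp_rot: [0.569, 1.569, -2.572]
wrist_force: [0.2, -0.1, -1.0]
gripper_width: 0.0699
[0.43013728 0.13975495 0.15177074]
[  78    0   94   47 1134] [0.5501 0.2611 0.06  ]
[ 293  181   49   50 1929] [0.4297 0.1411 0.06  ]
w [  90    0   70   39 2080] [0.5665 0.2856 0.014 ]
w [ 348    0   63   22 1003] [0.572  0.0946 0.014 ]
w [ 435  124   61  103 4171] [0.4449 0.0133 0.014 ]
w [ 184  331  270   44 9113] [0.2638 0.1424 0.014 ]
```

View pics/w6.png

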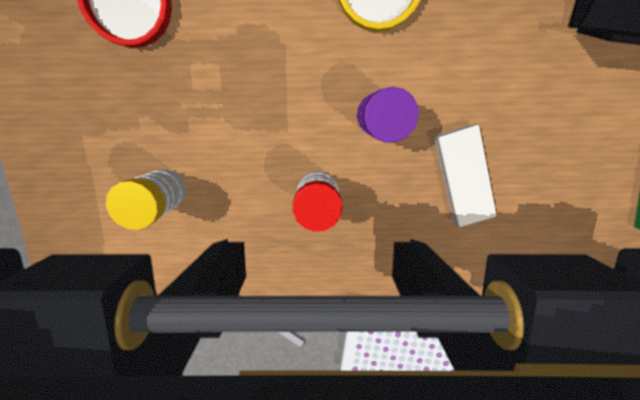

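```bash
python3 -m pendant '[[[0,0,-0.045,0],[0,0,-0.09,0],[0,0,-0.121,0],[0,0,-0.121,0],[0,0,-0.121,0]]]' 0.07; python3 -m pendant '[[[0,0,0,0],[0,0,0,0],[0,0,0,0],[0,0,0,0],[0,0,0,0],[0,0,0,0],[0,0,0,0],[0,0,0,0]]]' 0.02; python3 -m pendant '[[[0,0,0.02,0],[0,0,0.06,0],[0,0,0.06,0],[0,0,0.06,0],[0,0,0.06,0]]]';python3 - <<'E'
from h import *
s,im=wrist('w7.png'); H,S,V=hsvs(im); print(s['tool_pos'])
for b,st,c in blobs(((H<5)|(H>175))&(S>180)&(V>60),300): P=cloud(im,b); print(st,P.mean(0).round(4),np.percentile(P[:,2],[5,50,95]).round(4))
E
```

```text
time_s: 7.4
tool_pos: [0.4306, 0.1395, 0.0316]
tcp_rot: [0.32, 1.569, -2.823]
wrist_force: [0.1, 1.4, 0.3]
gripper_width: 0.0702
time_s: 8.2
tool_pos: [0.4312, 0.1409, 0.0326]
tcp_rot: [-2.965, 1.569, 0.178]
wrist_force: [-1.6, -0.7, 7.2]
gripper_width: 0.0364
time_s: 8.7
tool_pos: [0.4293, 0.1404, 0.0906]
tcp_rot: [0.243, 1.569, -2.897]
wrist_force: [0.8, 0.2, -0.0]
gripper_width: 0.0364
[0.42931899 0.14038631 0.0905609 ]
[  25    0  100   28 1157] [0.5527 0.2834 0.0104] [0.0041 0.0116 0.0133]
[ 272  239   95   57 4209] [0.4362 0.1404 0.1166] [0.1086 0.1177 0.1188]
```

```bash
python3 -m pendant '[[[0.02,0.02,0.01,0],[0.05,0.048,0.01,0],[0.08,0.077,0.01,0],[0.11,0.106,0.01,0],[0.14,0.135,0.01,0],[0.153,0.1475,0,0],[0.153,0.1475,-0.015,0],[0.153,0.1475,-0.03,0]]]'; python3 -m pendant '[[[0,0,-0.01,0],[0,0,-0.02,0],[0,0,-0.022,0],[0,0,-0.022,0],[0,0,-0.022,0]]]'
python3 - <<'E'
from h import *
s,im=wrist('w8.png'); H,S,V=hsvs(im); print(s['tool_pos'],s['wrist_force'])
for b,st,c in blobs(((H<5)|(H>175))&(S>180)&(V>60),300): P=cloud(im,b); print(st,P.mean(0).round(4),np.percentile(P[:,2],[5,50,95]).round(4))
E
```

```text
time_s: 9.55
tool_pos: [0.5817, 0.2874, 0.0587]
tcp_rot: [0.46, 1.567, -2.681]
wrist_force: [0.2, -0.2, -0.3]
gripper_width: 0.0363
time_s: 10.05
tool_pos: [0.5839, 0.2882, 0.0405]
tcp_rot: [-2.732, 1.569, 0.41]
wrist_force: [-0.4, 0.1, -0.2]
gripper_width: 0.0369
[0.58392026 0.28816377 0.04053192] [-0.39807879  0.13945749 -0.17353458]
[ 259  182  118   61 1585] [0.602  0.2891 0.0119] [0.0077 0.0118 0.013 ]
[ 272  239   95   57 4206] [0.5907 0.2881 0.0665] [0.0586 0.0677 0.0687]
```

View pics/w8.png

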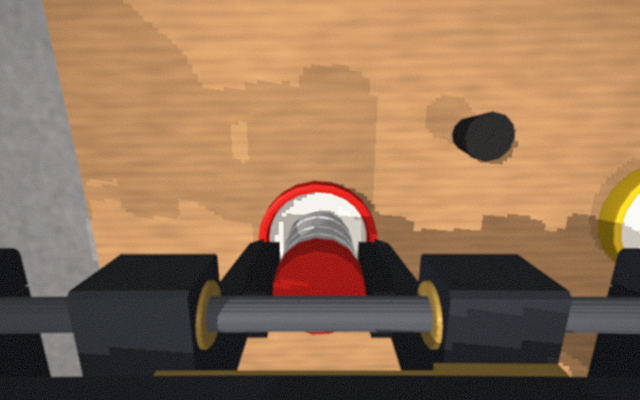

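```bash
python3 -m pendant '[[[0,0,-0.001,0],[0,0,-0.002,0],[0,0,-0.003,0],[0,0,-0.003,0]]]';  python3 -m pendant '[[[0,0,0,0],[0,0,0,0],[0,0,0,0],[0,0,0,0]]]' 0.07; python3 -m pendant '[[[0,0,0.03,0],[0,0,0.07,0],[0,0,0.11,0],[0,0,0.11,0]]]'
python3 - <<'E'
from h import *
s,im=wrist('w9.png')
E
```

```text
time_s: 10.5
tool_pos: [0.5835, 0.2882, 0.0367]
tcp_rot: [-2.734, 1.571, 0.408]
wrist_force: [0.7, 0.4, -0.3]
gripper_width: 0.0365
time_s: 10.9
tool_pos: [0.5835, 0.2881, 0.0368]
tcp_rot: [-2.656, 1.571, 0.487]
wrist_force: [0.5, 0.0, -0.4]
gripper_width: 0.0665
time_s: 11.3
tool_pos: [0.5879, 0.2901, 0.1545]
tcp_rot: [-2.724, 1.558, 0.419]
wrist_force: [0.9, 0.6, 0.7]
gripper_width: 0.0698
```

View pics/w9.png

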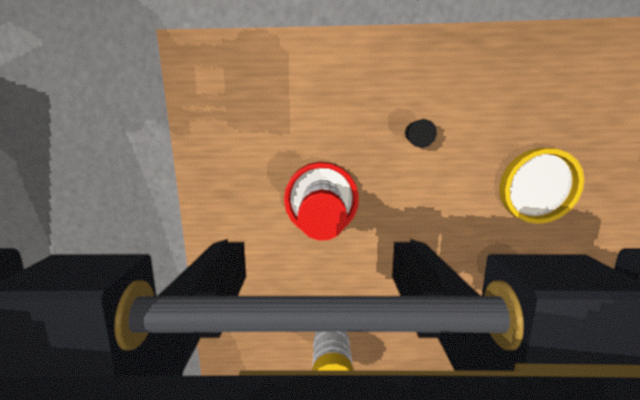

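```bash
python3 -m pendant '[[[-0.04,-0.003,0,0],[-0.08,-0.006,0,0],[-0.12,-0.01,0,0],[-0.152,-0.01,0,0],[-0.152,-0.01,0,0],[-0.152,-0.01,0,0]]]' 0.07;python3 - <<'E'
from h import *
s,im=wrist('w10.png'); H,S,V=hsvs(im); print(s['tool_pos'])
for b,st,c in blobs((H>18)&(H<33)&(S>200),300): print(st,cast(im,[c],.06)[0].round(4),cast(im,[c],.012)[0].round(4))
E
python3 -m pendant '[[[0,0,-0.045,0],[0,0,-0.085,0],[0,0,-0.116,0],[0,0,-0.116,0],[0,0,-0.116,0]]]' 0.07
```

```text
time_s: 11.95
tool_pos: [0.4305, 0.2778, 0.1456]
tcp_rot: [0.659, 1.57, -2.481]
wrist_force: [0.4, -0.3, -0.4]
gripper_width: 0.07
[0.43052909 0.27783577 0.14561944]
[521   0  88  29 870] [0.5549 0.1304 0.06  ] [0.5666 0.0998 0.012 ]
[ 293  182   51   50 1971] [0.4316 0.2784 0.06  ] [0.4177 0.2785 0.012 ]
time_s: 12.5
tool_pos: [0.4321, 0.278, 0.0303]
tcp_rot: [0.566, 1.569, -2.575]
wrist_force: [0.6, -0.1, 0.0]
gripper_width: 0.0698
```

```bash
python3 -m pendant '[[[0,0,0,0],[0,0,0,0],[0,0,0,0],[0,0,0,0],[0,0,0,0],[0,0,0,0],[0,0,0,0],[0,0,0,0]]]' 0.02; python3 -m pendant '[[[0,0,0.02,0],[0,0,0.06,0],[0,0,0.07,0],[0.03,-0.034,0.07,0],[0.06,-0.068,0.07,0],[0.09,-0.102,0.07,0],[0.12,-0.136,0.07,0],[0.15,-0.17,0.07,0]]]'; python3 -m pendant '[[[0.013,-0.015,-0.01,0],[0.013,-0.015,-0.03,0],[0.013,-0.015,-0.05,0],[0.013,-0.015,-0.06,0],[0.013,-0.015,-0.06,0],[0.013,-0.015,-0.06,0]]]'
python3 - <<'E'
from h import *
s,im=wrist('w11.png'); H,S,V=hsvs(im); print(s['tool_pos'],s['wrist_force'])
for b,st,c in blobs((H>18)&(H<33)&(S>200),300): P=cloud(im,b); print(st,P.mean(0).round(4),np.percentile(P[:,2],[5,50,95]).round(4))
E
```

```text
time_s: 13.3
tool_pos: [0.4322, 0.2785, 0.0316]
tcp_rot: [-2.689, 1.569, 0.454]
wrist_force: [-0.6, -0.2, 4.3]
gripper_width: 0.0364
time_s: 14.1
tool_pos: [0.5818, 0.1066, 0.0996]
tcp_rot: [-0.023, 1.57, 3.12]
wrist_force: [0.1, 0.2, -1.0]
gripper_width: 0.0364
time_s: 14.7
tool_pos: [0.594, 0.0936, 0.0404]
tcp_rot: [-0.029, 1.57, 3.114]
wrist_force: [0.4, -1.0, 0.6]
gripper_width: 0.0364
[0.5940361  0.09360374 0.04041256] [ 0.41897384 -1.04143592  0.63654449]
[ 261  178  118   65 1440] [0.6132 0.0922 0.0118] [0.0084 0.0119 0.0131]
[ 271  239   96   56 4186] [0.6017 0.0936 0.0676] [0.06   0.0686 0.0697]
```

View pics/w11.png

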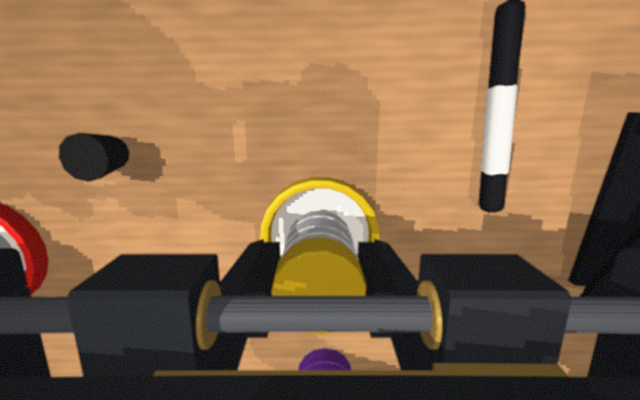

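```bash
python3 -m pendant '[[[0,0,-0.0015,0],[0,0,-0.003,0],[0,0,-0.004,0],[0,0,-0.004,0]]]';  python3 -m pendant '[[[0,0,0,0],[0,0,0,0],[0,0,0,0],[0,0,0,0]]]' 0.06; python3 -m pendant '[[[0,0,0.03,0],[0,0,0.07,0],[0,0,0.11,0],[0,0,0.11,0]]]'
python3 - <<'E'
from h import *
s,im=wrist('w12.png')
E
```

```text
time_s: 15.15
tool_pos: [0.5945, 0.0932, 0.0369]
tcp_rot: [-2.982, 1.57, 0.161]
wrist_force: [-1.1, -0.2, -0.1]
gripper_width: 0.0366
time_s: 15.55
tool_pos: [0.5945, 0.0931, 0.0368]
tcp_rot: [-3.024, 1.571, 0.119]
wrist_force: [0.3, -0.7, -0.0]
gripper_width: 0.0602
time_s: 15.95
tool_pos: [0.5993, 0.0937, 0.154]
tcp_rot: [-3.026, 1.558, 0.116]
wrist_force: [0.4, 0.6, 2.0]
gripper_width: 0.06
```

View pics/w12.png

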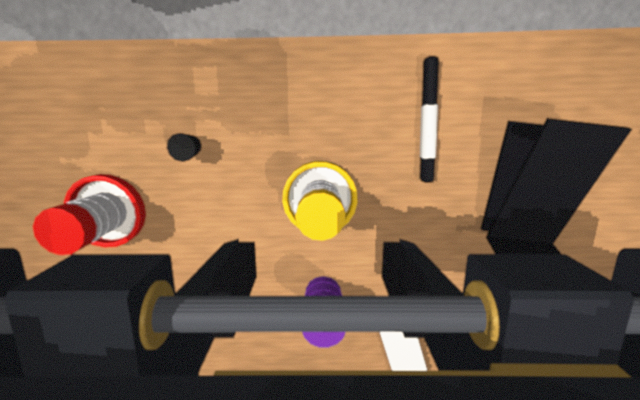

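```bash
python3 -m pendant '[[[-0.023,-0.037,0,0.015],[-0.046,-0.075,0,0.03],[-0.069,-0.115,0,0.05],[-0.092,-0.152,0,0.07],[-0.115,-0.19,0,0.09],[-0.138,-0.228,0,0.09],[-0.156,-0.2585,0,0.09],[-0.156,-0.2585,0,0.09]]]' 0.06;python3 -m pendant '[[[0,0,0,0],[0,0,0,0],[0,0,0,0]]]';python3 - <<'E'
from h import *
s,im=wrist('w13.png'); H,S,V=hsvs(im); print(s['tool_pos'])
R=Ro.from_euler('xyz',s['tcp_rot']).as_matrix(); print('jaw',R[:,1].round(3))
for b,st,c in blobs((H>55)&(H<85)&(S>120),300):
    X=cast(im,cv2.boxPoints(cv2.minAreaRect(np.argwhere(b)[:,::-1].astype(np.float32))),.014)[:,:2]; e=[X[1]-X[0],X[2]-X[1]]; L=max(e,key=np.linalg.norm); print(st,cast(im,[c],.014)[0].round(4),X.mean(0).round(4),[np.linalg.norm(k).round(4) for k in e],'yaw',np.arctan(L[1]/L[0]).round(3))
E
```

```text
time_s: 16.8
tool_pos: [0.4353, -0.1676, 0.145]
tcp_rot: [-0.148, 1.567, 3.08]
wrist_force: [-0.2, 0.7, -0.7]
gripper_width: 0.0602
time_s: 17.1
tool_pos: [0.4388, -0.1643, 0.1463]
tcp_rot: [-0.885, 1.57, 2.349]
wrist_force: [-0.0, 0.4, -0.4]
gripper_width: 0.0601
[ 0.43884301 -0.16430945  0.1462902 ]
jaw [ 0.092 -0.996 -0.001]
[ 301  148   39   93 3535] [ 0.4384 -0.1651  0.014 ] [ 0.4363 -0.1653] [np.float64(0.0314), np.float64(0.0815)] yaw 0.109
```

View pics/w13.png

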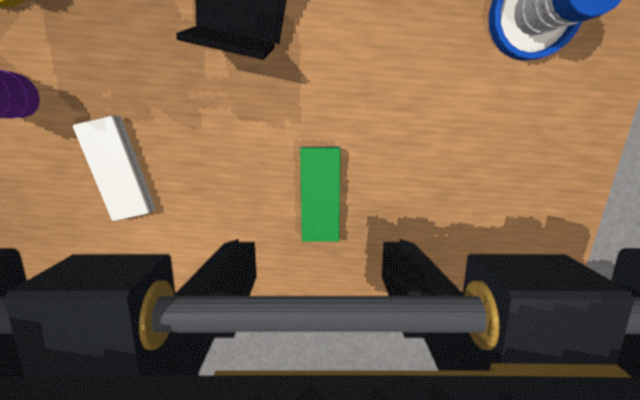

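```bash
python3 -m pendant '[[[0,0,-0.045,0],[0,0,-0.09,0],[0,0,-0.12,0],[0,0,-0.139,0],[0,0,-0.139,0],[0,0,-0.139,0],[0,0,-0.139,0]]]' 0.06; python3 -m pendant '[[[0,0,0,0]]]'
```

```text
time_s: 17.85
tool_pos: [0.44, -0.1656, 0.0091]
tcp_rot: [2.649, 1.568, -0.401]
wrist_force: [-0.3, -0.1, 0.6]
gripper_width: 0.0601
time_s: 17.95
tool_pos: [0.44, -0.1658, 0.0093]
tcp_rot: [2.65, 1.568, -0.401]
wrist_force: [0.0, -0.8, 0.3]
gripper_width: 0.0599
```

```bash
python3 -m pendant '[[[0,0,-0.002,0],[0,0,-0.002,0],[0,0,-0.002,0]]]'; python3 -m pendant '[[[0,0,0,0],[0,0,0,0],[0,0,0,0],[0,0,0,0],[0,0,0,0],[0,0,0,0],[0,0,0,0]]]' 0.015;  python3 -m pendant '[[[0,0,0.02,0],[0,0,0.05,0],[0,0,0.09,0],[0,0,0.09,0],[0,0,0.09,0]]]'
python3 - <<'E'
from h import *
s,im=wrist('w14.png'); H,S,V=hsvs(im); print(s['tool_pos'])
for b,st,c in blobs((H>55)&(H<85)&(S>120),300): P=cloud(im,b); print(st,P.mean(0).round(4),np.percentile(P[:,2],[5,50,95]).round(4))
im2=save('scene','s14.png')
cv2.imwrite('pics/s14c.png',cv2.resize(im2['color'][110:230,190:330,::-1],None,fx=5,fy=5))
E
```

```text
time_s: 18.25
tool_pos: [0.4386, -0.1655, 0.006]
tcp_rot: [2.653, 1.57, -0.398]
wrist_force: [0.4, -0.0, -0.2]
gripper_width: 0.0604
time_s: 18.95
tool_pos: [0.4384, -0.1654, 0.0057]
tcp_rot: [-0.265, 1.571, 2.968]
wrist_force: [-0.4, 0.1, 0.3]
gripper_width: 0.0333
time_s: 19.45
tool_pos: [0.4393, -0.1657, 0.0967]
tcp_rot: [2.652, 1.568, -0.399]
wrist_force: [-0.2, -0.4, -0.9]
gripper_width: 0.033
[ 0.4392981  -0.16571655  0.09668433]
[ 280  180   78  116 8703] [ 0.4528 -0.1644  0.1051] [0.1041 0.1051 0.1061]
[ 285  332   68   17 1131] [ 0.4009 -0.1693  0.105 ] [0.1042 0.1051 0.1059]
```

View pics/s14c.png

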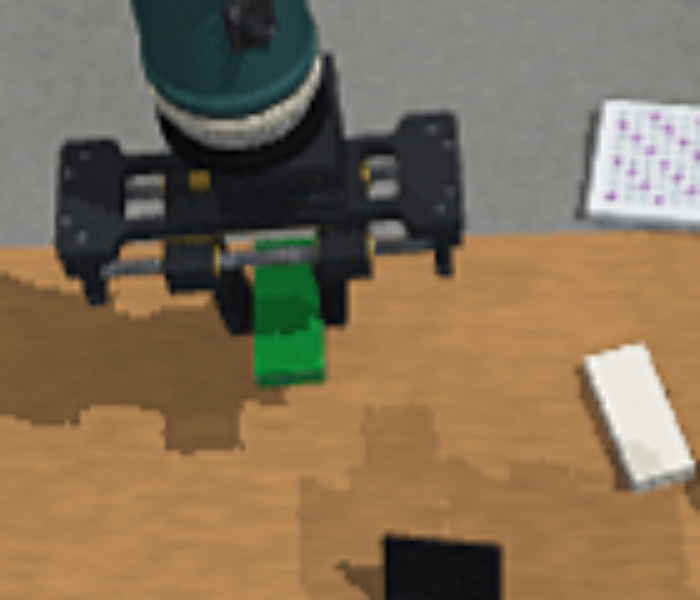

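View pics/w14.png

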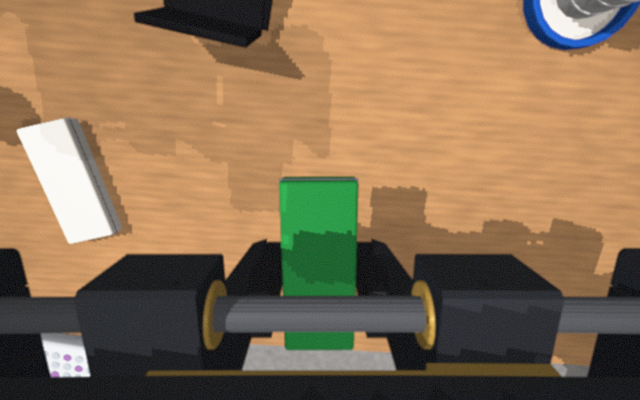

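```bash
python3 -m pendant '[[[0.03,0.014,0.01,-0.05],[0.06,0.028,0.01,-0.1],[0.095,0.044,0.01,-0.15],[0.13,0.06,0.01,-0.2],[0.1565,0.0722,0.01,-0.2],[0.1565,0.0722,0.01,-0.2],[0.1565,0.0722,0.01,-0.2],[0.1565,0.0722,0.01,-0.2]]]'
python3 - <<'E'
from h import *
s,im=wrist('w15.png'); H,S,V=hsvs(im); print(s['tool_pos'])
R=Ro.from_euler('xyz',s['tcp_rot']).as_matrix(); print('jaw',R[:,1].round(3))
im2=save('scene','s15.png');cv2.imwrite('pics/s15c.png',cv2.resize(im2['color'][170:290,210:350,::-1],None,fx=5,fy=5))
im2=save('top','t15.png');cv2.imwrite('pics/t15c.png',cv2.resize(im2['color'][90:190,310:430,::-1],None,fx=5,fy=5))
E
```

```text
time_s: 20.35
tool_pos: [0.5929, -0.0932, 0.1039]
tcp_rot: [-0.031, 1.567, 3.001]
wrist_force: [-0.3, -0.2, -0.6]
gripper_width: 0.0334
[ 0.59293096 -0.09321009  0.10390039]
jaw [-0.109 -0.994 -0.   ]
```

View pics/s15c.png

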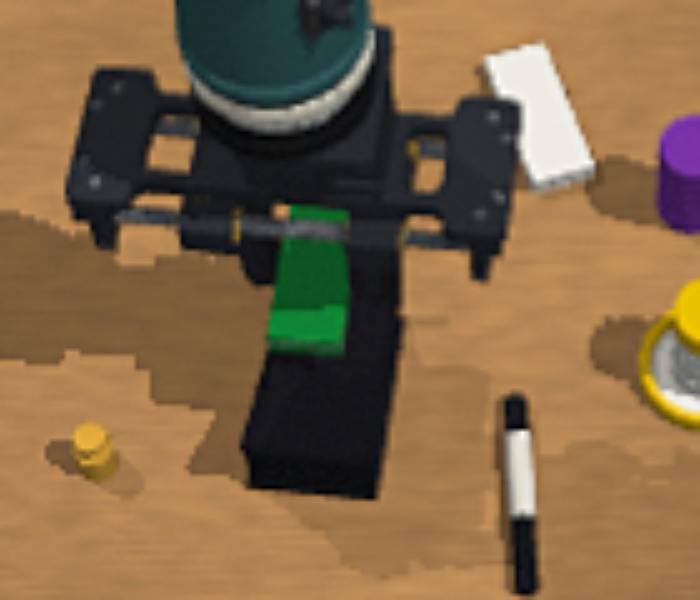

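View pics/w15.png

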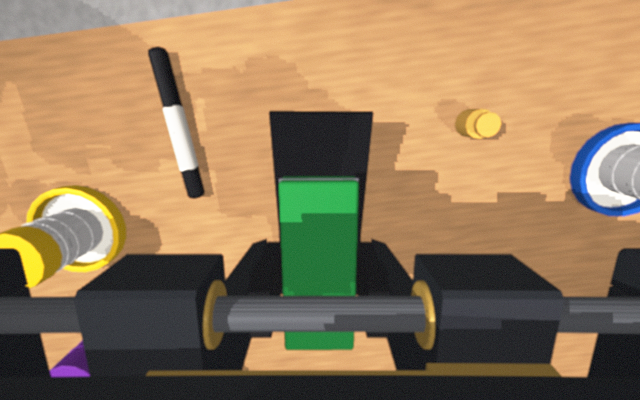

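Run:
```python
from h import *
s=r.state(); im=dict(np.load('pics/w15.png.npz')); T=np.eye(4); T[:3,:3]=Ro.from_euler('xyz',s['tcp_rot']).as_matrix(); T[:3,3]=s['tool_pos']; im['world_to_cam']=np.linalg.inv(T@im['mount'])
X=cast(im,[(270,112),(372,112)],.0516); print(s['tool_pos'],X.round(4),X.mean(0)); d=X[1]-X[0]; print(np.hypot(*d[:2]),np.arctan(-d[0]/d[1]))
ex=np.array([np.cos(-.11),np.sin(-.11)]);ey=np.array([-ex[1],ex[0]]); m=X.mean(0)[:2]; print('u',m@ex,'v',m@ey,'tcp u,v',s['tool_pos'][:2]@ex,s['tool_pos'][:2]@ey)
```

```text
[ 0.59369311 -0.09361537  0.10520446] [[ 0.6634 -0.073   0.0516]
 [ 0.657  -0.1314  0.0516]] [ 0.66019774 -0.10219934  0.0516    ]
0.058803545778049936 -0.11007976564610858
u 0.6674268354187752 v -0.02910626913465535 tcp u,v 0.6003818226110283 -0.027874945852556485
```

```bash
python3 -m pendant '[[[0,0,-0.02,0],[0,0,-0.04,0],[0,0,-0.05,0],[0,0,-0.055,0],[0,0,-0.055,0],[0,0,-0.055,0]]]'; python3 -m pendant '[[[0,0,-0.002,0],[0,0,-0.004,0],[0,0,-0.004,0]]]'; python3 -m pendant '[[[0,0,-0.002,0],[0,0,-0.004,0],[0,0,-0.004,0]]]'
```

```text
time_s: 21.1
tool_pos: [0.5955, -0.0934, 0.0515]
tcp_rot: [3.045, 1.57, -0.206]
wrist_force: [-0.8, -0.0, 0.1]
gripper_width: 0.0336
time_s: 21.4
tool_pos: [0.5958, -0.0933, 0.0476]
tcp_rot: [3.038, 1.569, -0.212]
wrist_force: [-1.7, 0.6, 3.1]
gripper_width: 0.0335
time_s: 21.7
tool_pos: [0.5953, -0.0932, 0.0435]
tcp_rot: [3.116, 1.57, -0.135]
wrist_force: [-1.9, -0.2, 6.2]
gripper_width: 0.0339
```

Contact and the box is pivoting with modest force (6 N). Continue.

```bash
python3 -m pendant '[[[0,0,-0.002,0],[0,0,-0.004,0],[0,0,-0.004,0]]]'; python3 -m pendant '[[[0,0,-0.001,0],[0,0,-0.002,0],[0,0,-0.002,0]]]';python3 - <<'E'
from h import *
s,im=wrist('w16.png'); H,S,V=hsvs(im); print(s['tool_pos'])
for b,st,c in blobs((H>55)&(H<85)&(S>120),300):
    P=cloud(im,b); p=np.linalg.lstsq(np.c_[P[:,:2],np.ones(len(P))],P[:,2],rcond=None)[0]; print(st,p.round(3),P[:,2].min(),P[:,2].max())
E
```

```text
time_s: 22.0
tool_pos: [0.5951, -0.0932, 0.0394]
tcp_rot: [3.012, 1.57, -0.238]
wrist_force: [-2.1, 0.9, 6.2]
gripper_width: 0.0335
time_s: 22.3
tool_pos: [0.5952, -0.0932, 0.0375]
tcp_rot: [3.053, 1.57, -0.197]
wrist_force: [-2.2, 0.5, 5.2]
gripper_width: 0.0338
[ 0.59517026 -0.09316764  0.03749886]
[278 179  82   7 547] [-3.17   0.342  2.09 ] 0.04085628051817633 0.050650710064706964
[ 276  189   87  107 8532] [ 0.246 -0.022 -0.101] 0.017280712990069603 0.05771602888410209
[286 332  67   6 392] [ 0.711 -0.073 -0.363] 0.031006039332028026 0.03805586664777859
```

View pics/w16.png

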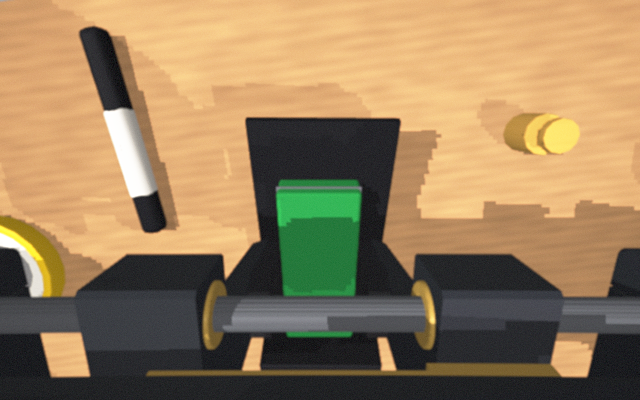

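```bash
python3 -m pendant '[[[0,0,-0.001,0],[0,0,-0.002,0],[0,0,-0.002,0]]]';python3 -m pendant '[[[0,0,0,0],[0,0,0,0],[0,0,0.001,0]]]' 0.042; python3 -m pendant '[[[0,0,0,0],[0,0,0,0]]]' 0.056;python3 -m pendant '[[[0,0,0.03,0],[0,0,0.06,0],[0,0,0.06,0],[0,0,0.06,0]]]';python3 - <<'E'
from h import *
s,im=wrist('w17.png'); H,S,V=hsvs(im); print(s['tool_pos'])
for b,st,c in blobs((H>55)&(H<85)&(S>120),300):
    P=cloud(im,b); p=np.linalg.lstsq(np.c_[P[:,:2],np.ones(len(P))],P[:,2],rcond=None)[0]; print(st,p.round(3),P.mean(0).round(4),P[:,2].min(),P[:,2].max())
E
```

```text
time_s: 22.65
tool_pos: [0.5953, -0.0932, 0.0356]
tcp_rot: [3.022, 1.57, -0.228]
wrist_force: [-2.6, 0.1, 5.8]
gripper_width: 0.0335
time_s: 22.95
tool_pos: [0.5946, -0.0931, 0.0353]
tcp_rot: [-0.126, 1.57, 2.907]
wrist_force: [1.1, -0.6, -1.2]
gripper_width: 0.0422
time_s: 23.15
tool_pos: [0.5949, -0.0931, 0.0356]
tcp_rot: [-0.071, 1.571, 2.961]
wrist_force: [0.2, -0.9, -0.6]
gripper_width: 0.0549
time_s: 23.55
tool_pos: [0.5956, -0.0933, 0.0965]
tcp_rot: [3.07, 1.569, -0.181]
wrist_force: [0.5, 0.8, 0.4]
gripper_width: 0.0559
[ 0.59563853 -0.09327608  0.09653734]
[290 161  58   6 332] [-2.79   0.308  1.843] [ 0.6334 -0.0969  0.0464] 0.041228106763133196 0.05044555802457018
[ 288  169   61  107 5899] [ 0.361 -0.038 -0.176] [ 0.596 -0.093  0.043] 0.014118079372644251 0.057109082970459794
```

View pics/w17.png

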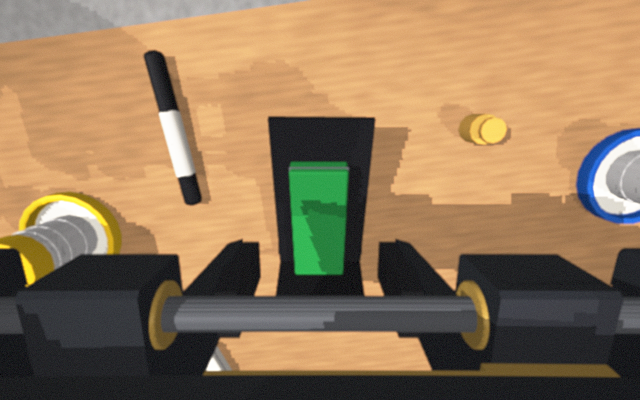

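```bash
cat >> h.py <<'E'
def rackT(u0=.563,v0=-.0275,yaw=-.11):
    ex=np.array([np.cos(yaw),np.sin(yaw),0]);ey=np.array([-ex[1],ex[0],0]);ez=np.array([0,0,1.]);c,s=np.cos(np.radians(20)),np.sin(np.radians(20))
    o=u0*ex+v0*ey+.014*ez; return np.array([c*ex+s*ez,ey,-s*ex+c*ez]),o
def tor(P,**k):
    R,o=rackT(**k); return (P-o)@R.T
E
python3 - <<'E'
from h import *
s,im=wrist('w18.png'); H,S,V=hsvs(im)
g=[b for b,st,c in blobs((H>55)&(H<85)&(S>120),1000)][0]
Q=tor(cloud(im,g)); t=Q[np.abs(Q[:,2]-np.median(Q[:,2]))<.003]; print('green x',np.percentile(t[:,0],[0,1,99,100]).round(4),'y',np.percentile(t[:,1],[1,99]).round(4),'z',np.median(t[:,2]).round(4))
xs=(t[:,0]*200).astype(int)
print('ymid by x',[(k*5,np.round((t[xs==k,1].min()+t[xs==k,1].max())/2,4)) for k in range(2,17) if (xs==k).sum()>30])
bk=(V<60); m=np.zeros_like(bk); m[110:290,262:380]=1
B=tor(cloud(im,bk&m)); k=np.abs(B[:,2])<.004; print('shelf x',np.percentile(B[k,0],[0,1,99,100]).round(4),'y',np.percentile(B[k,1],[1,99]).round(4),'z',np.median(B[k,2]).round(4))
w=(B[:,2]>.008); print('bs x',np.percentile(B[w,0],[1,25,50,75,99]).round(4) if w.any() else None, w.sum())
for n in('top','scene'):
    im=save(n,n+'18.png'); H,S,V=hsvs(im)
    for g,st,c in blobs((H>55)&(H<85)&(S>120),60):
        Q=tor(cloud(im,g)); t=Q[np.abs(Q[:,2]-.014)<.004]; print(n,st,'green x',np.percentile(t[:,0],[0,2,98,100]).round(4),'y',np.percentile(t[:,1],[2,98]).round(4))
cv2.imwrite('pics/s18c.png',cv2.resize(im['color'][190:290,220:340,::-1],None,fx=6,fy=6))
E
```

```text
green x [-0.0012 -0.0001  0.0838  0.0847] y [-0.0161  0.017 ] z 0.0142
ymid by x [(10, np.float64(0.0005)), (15, np.float64(0.0005)), (20, np.float64(0.0005)), (25, np.float64(0.0004)), (30, np.float64(0.0005)), (35, np.float64(0.0007)), (40, np.float64(0.0005)), (45, np.float64(0.0005)), (50, np.float64(0.0005)), (55, np.float64(0.0005)), (60, np.float64(0.0004)), (65, np.float64(0.0004)), (70, np.float64(0.0005)), (75, np.float64(0.0005)), (80, np.float64(0.0004))]
shelf x [-1.400e-03 -1.000e-04  1.097e-01  1.102e-01] y [-0.0298  0.028 ] z 0.0003
bs x [-0.0015 -0.0006 -0.0003  0.0001  0.065 ] 1535
scene [265 225  21  29 421] green x [-0.0027  0.0028  0.0844  0.0866] y [-0.0135  0.0194]
```

View pics/s18c.png

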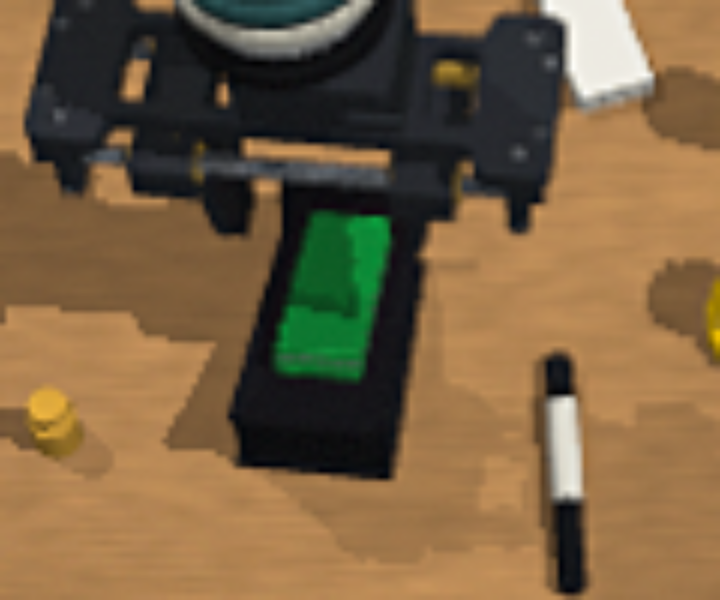

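```bash
python3 -m pendant '[[[-0.01,0.01,0.04,0.1],[-0.04,0.03,0.05,0.2],[-0.07,0.05,0.05,0.3],[-0.11,0.08,0.05,0.42],[-0.15,0.1055,0.05,0.42],[-0.15,0.1055,0.05,0.42],[-0.15,0.1055,0.05,0.42],[-0.15,0.1055,0.05,0.42]]]' 0.056;python3 - <<'E'
from h import *
s,im=wrist('w19.png'); H,S,V=hsvs(im); print(s['tool_pos'])
R=Ro.from_euler('xyz',s['tcp_rot']).as_matrix(); print('jaw',np.arctan(-R[0,1]/R[1,1]))
for b,st,c in blobs((S<60)&(V>130),1000):
    X=cast(im,cv2.boxPoints(cv2.minAreaRect(np.argwhere(b)[:,::-1].astype(np.float32))),.014)[:,:2]; e=[X[1]-X[0],X[2]-X[1]]; L=max(e,key=np.linalg.norm); print(st,cast(im,[c],.014)[0].round(4),X.mean(0).round(4),[np.linalg.norm(k).round(4) for k in e],'yaw',np.arctan(L[1]/L[0]).round(3))
E
```

```text
time_s: 24.55
tool_pos: [0.446, 0.012, 0.1458]
tcp_rot: [2.541, 1.57, -0.29]
wrist_force: [0.2, -0.7, -0.2]
gripper_width: 0.0561
[0.44597404 0.0120267  0.14581617]
jaw 0.31071379531970666
[ 298  148   42   96 3874] [0.4446 0.0117 0.014 ] [0.4423 0.0113] [np.float64(0.0339), np.float64(0.0842)] yaw 0.327
[  16  209   55   74 1388] [0.3216 0.2332 0.014 ] [0.3255 0.2384] [np.float64(0.045), np.float64(0.057)] yaw 0.62
[ 206  331   97   40 2958] [0.2753 0.0221 0.014 ] [0.2753 0.024 ] [np.float64(0.0923), np.float64(0.0448)] yaw -1.261
[ 294  332  136   38 3632] [ 0.3011 -0.0706  0.014 ] [ 0.3076 -0.0761] [np.float64(0.1298), np.float64(0.0425)] yaw -1.257
```

View pics/w19.png

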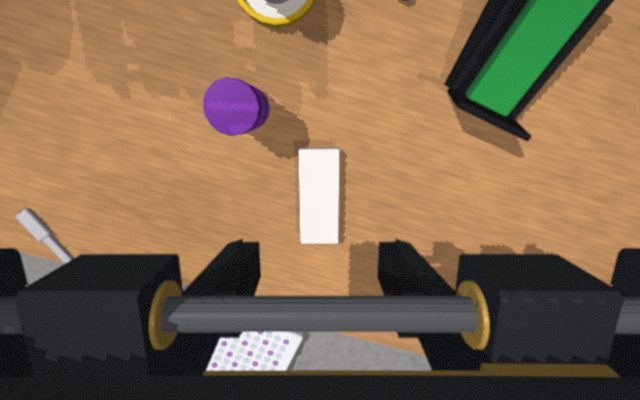

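```bash
python3 -m pendant '[[[0,0,-0.045,0.005],[0,0,-0.09,0.01],[0,0,-0.12,0.01],[0,0,-0.138,0.01],[0,0,-0.138,0.01],[0,0,-0.138,0.01],[0,0,-0.138,0.01]]]' 0.056; python3 -m pendant '[[[0,0,0,0],[0,0,0,0]]]'
```

```text
time_s: 25.3
tool_pos: [0.4469, 0.012, 0.0089]
tcp_rot: [2.785, 1.568, -0.036]
wrist_force: [-0.6, 0.5, -0.7]
gripper_width: 0.0558
time_s: 25.5
tool_pos: [0.4462, 0.0122, 0.0089]
tcp_rot: [2.788, 1.568, -0.033]
wrist_force: [0.3, -0.2, 0.1]
gripper_width: 0.0562
```

```bash
python3 -m pendant '[[[-0.001,0,-0.002,0],[-0.001,0,-0.002,0],[-0.001,0,-0.002,0]]]'; python3 -m pendant '[[[0,0,0,0],[0,0,0,0],[0,0,0,0],[0,0,0,0],[0,0,0,0],[0,0,0,0],[0,0,0,0]]]' 0.015;  python3 -m pendant '[[[0,0,0.02,0],[0,0,0.06,0],[0,0,0.11,0],[0,0,0.11,0],[0,0,0.11,0],[0,0,0.11,0]]]'
python3 - <<'E'
from h import *
s,im=wrist('w20.png'); H,S,V=hsvs(im); print(s['tool_pos'])
for b,st,c in blobs((S<60)&(V>120),1000): P=cloud(im,b); print(st,P.mean(0).round(4),np.percentile(P[:,2],[5,50,95]).round(4))
E
```

```text
time_s: 25.8
tool_pos: [0.4438, 0.0124, 0.0058]
tcp_rot: [2.703, 1.571, -0.117]
wrist_force: [0.4, 1.3, 0.4]
gripper_width: 0.0558
time_s: 26.5
tool_pos: [0.444, 0.0123, 0.0057]
tcp_rot: [-1.533, 1.571, 1.929]
wrist_force: [0.4, -0.3, 0.1]
gripper_width: 0.0336
time_s: 27.1
tool_pos: [0.4428, 0.0124, 0.1146]
tcp_rot: [-0.354, 1.569, 3.108]
wrist_force: [-0.6, -1.0, -1.1]
gripper_width: 0.0336
[0.44281831 0.01236858 0.1145564 ]
[ 279  176   80  120 9113] [0.4568 0.0171 0.1225] [0.1214 0.1229 0.1239]
[   0  220   70   77 1382] [0.3111 0.2201 0.0049] [-0.0001  0.0053  0.0071]
[ 242  331  153   41 4229] [ 0.3402 -0.0125  0.0532] [-0.0006  0.0142  0.1705]
[  42  333   47   43 1648] [0.2322 0.1843 0.0034] [-0.0004  0.0005  0.0016]
```

View pics/w20.png

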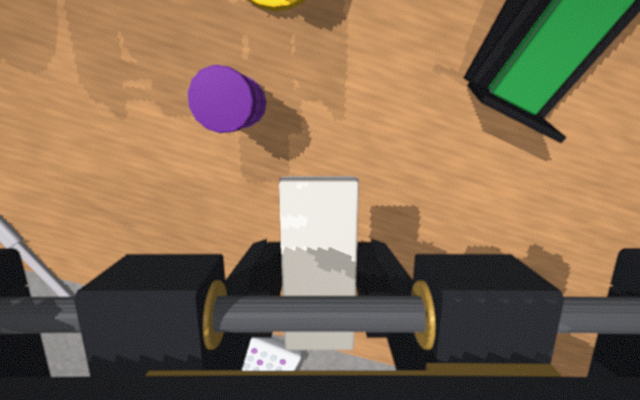

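```bash
python3 -m pendant '[[[0.02,-0.014,0,-0.1],[0.05,-0.036,0,-0.2],[0.08,-0.058,0,-0.3],[0.11,-0.08,0,-0.43],[0.146,-0.105,0,-0.43],[0.146,-0.105,0,-0.43],[0.146,-0.105,0,-0.43],[0.146,-0.105,0,-0.43]]]'; python3 -m pendant '[[[0,0,-0.01,0],[0,0,-0.01,0],[0,0,-0.01,0]]]'
python3 - <<'E'
from h import *
s,im=wrist('w21.png'); print(s['tool_pos']); R=Ro.from_euler('xyz',s['tcp_rot']).as_matrix(); print('jaw',np.arctan(-R[0,1]/R[1,1]))
ex=rackT()[0][1]; print('v rel',s['tool_pos']@ex+.0275)
E
```

```text
time_s: 27.95
tool_pos: [0.5879, -0.092, 0.1137]
tcp_rot: [-0.127, 1.567, 2.906]
wrist_force: [-0.2, 0.1, -0.5]
gripper_width: 0.0334
time_s: 28.25
tool_pos: [0.5888, -0.092, 0.1051]
tcp_rot: [-0.094, 1.569, 2.939]
wrist_force: [-0.3, -0.0, -0.4]
gripper_width: 0.0335
[ 0.5888431  -0.09200942  0.10507152]
jaw -0.10853310273799889
v rel 0.0006888662865873127
```

View pics/w21.png

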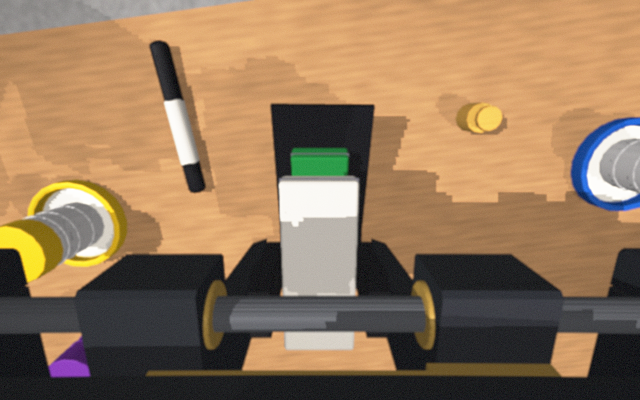

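```bash
python3 -m pendant '[[[0.001,-0.0005,-0.02,0],[0.001,-0.0005,-0.035,0],[0.001,-0.0005,-0.04,0],[0.001,-0.0005,-0.04,0]]]'; python3 -m pendant '[[[0,0,-0.002,0],[0,0,-0.004,0],[0,0,-0.004,0]]]'; python3 -m pendant '[[[0,0,-0.002,0],[0,0,-0.004,0],[0,0,-0.004,0]]]'; python3 -m pendant '[[[0,0,-0.002,0],[0,0,-0.004,0],[0,0,-0.004,0]]]'
```

```text
time_s: 28.7
tool_pos: [0.5897, -0.0929, 0.0644]
tcp_rot: [-0.088, 1.568, 2.945]
wrist_force: [0.1, 0.4, -0.1]
gripper_width: 0.0339
time_s: 29.0
tool_pos: [0.5913, -0.0932, 0.062]
tcp_rot: [3.072, 1.57, -0.179]
wrist_force: [-0.3, 0.9, -0.8]
gripper_width: 0.0339
time_s: 29.3
tool_pos: [0.5912, -0.0933, 0.0586]
tcp_rot: [3.029, 1.57, -0.222]
wrist_force: [-2.6, 0.4, 5.7]
gripper_width: 0.0332
time_s: 29.6
tool_pos: [0.591, -0.0932, 0.0546]
tcp_rot: [2.782, 1.571, -0.468]
wrist_force: [-3.1, 0.5, 5.0]
gripper_width: 0.0332
```

Run:
```python
from h import *
s,im=wrist('w22.png'); print(s['tool_pos'])
im2=save('scene','s22.png');cv2.imwrite('pics/s22c.png',cv2.resize(im2['color'][190:290,220:340,::-1],None,fx=6,fy=6))
```

```text
[ 0.59103258 -0.09322207  0.05459376]
```

View pics/w22.png

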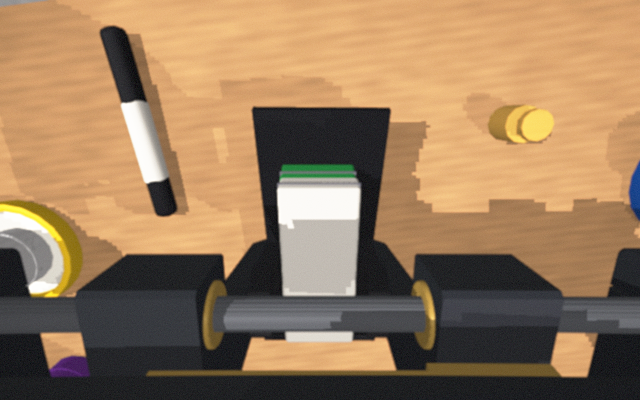

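```bash
python3 -m pendant '[[[0,0,-0.002,0],[0,0,-0.004,0],[0,0,-0.0055,0],[0,0,-0.0055,0]]]';python3 -m pendant '[[[0,0,0,0],[0,0,0,0],[0,0,0.001,0]]]' 0.042; python3 -m pendant '[[[0,0,0,0],[0,0,0,0]]]' 0.056;python3 -m pendant '[[[0,0,0.03,0],[0,0,0.06,0],[0,0,0.06,0],[0,0,0.06,0]]]';python3 - <<'E'
from h import *
s,im=wrist('w23.png'); H,S,V=hsvs(im); print(s['tool_pos'])
m=np.zeros(H.shape,bool); m[100:290,255:385]=1
for nm,k in (('white',(S<60)&(V>90)),('green',(H>55)&(H<85)&(S>120))):
  for b,st,c in blobs(k&m,150):
    Q=tor(cloud(im,b)); print(nm,st,'x',np.percentile(Q[:,0],[1,99]).round(4),'y',np.percentile(Q[:,1],[1,99]).round(4),'z',np.percentile(Q[:,2],[5,50,95]).round(4))
E
```

```text
time_s: 30.1
tool_pos: [0.5911, -0.0932, 0.0491]
tcp_rot: [3.014, 1.57, -0.237]
wrist_force: [-3.1, 0.2, 5.1]
gripper_width: 0.0337
time_s: 30.4
tool_pos: [0.5908, -0.0931, 0.049]
tcp_rot: [-0.229, 1.571, 2.804]
wrist_force: [0.7, -0.1, -0.3]
gripper_width: 0.0422
time_s: 30.6
tool_pos: [0.591, -0.0932, 0.0491]
tcp_rot: [-0.529, 1.571, 2.504]
wrist_force: [-0.2, -0.4, 0.2]
gripper_width: 0.0553
time_s: 31.0
tool_pos: [0.5916, -0.0933, 0.1101]
tcp_rot: [3.056, 1.569, -0.195]
wrist_force: [-0.4, -0.1, -0.2]
gripper_width: 0.056
[ 0.59164874 -0.09328572  0.1100554 ]
white [ 289  162   60  114 6267] x [-0.      0.0845] y [-0.0195  0.0198] z [0.019  0.0281 0.0291]
green [290 151  56   6 269] x [0.0818 0.0844] y [-0.0161  0.0173] z [0.0007 0.0039 0.0074]
green [289 159  56   4 162] x [0.0827 0.0843] y [-0.0151  0.0169] z [0.0105 0.0122 0.0138]
```

View pics/w23.png

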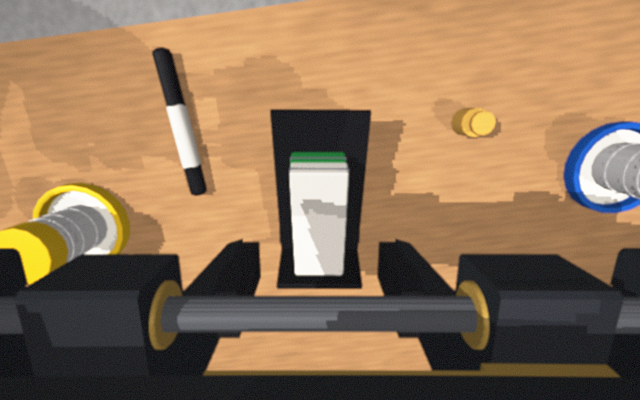

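```bash
python3 -m pendant '[[[0,0,0.04,0],[0,0,0.09,0],[-0.03,-0.03,0.12,0],[-0.06,-0.06,0.14,0],[-0.1,-0.09,0.14,0],[-0.13,-0.13,0.14,0],[-0.15,-0.17,0.14,0],[-0.16,-0.21,0.14,0]]]' 0.056; python3 -m pendant '[[[0,-0.04,0,0],[0,-0.08,0,0],[0,-0.12,0,0],[0,-0.16,0,0],[0,-0.2,0,0],[0,-0.2,0,0],[0,-0.2,0,0],[0,-0.2,0,0]]]'
python3 - <<'E'
from h import *
for n in('top','scene'):
    im=save(n,n+'24.png'); H,S,V=hsvs(im)
    m=np.zeros(H.shape,bool)
    if n=='top': m[95:180,340:395]=1
    else: m[205:280,250:300]=1
    for nm,k in (('white',(S<60)&(V>110)),('green',(H>55)&(H<85)&(S>120))):
      for b,st,c in blobs(k&m,20):
        Q=tor(cloud(im,b)); print(n,nm,st,'x',np.percentile(Q[:,0],[1,99]).round(4),'y',np.percentile(Q[:,1],[2,98]).round(4),'z',np.percentile(Q[:,2],[5,50,95]).round(4))
    for nm,k in dict(red=((H<5)|(H>175))&(S>180)&(V>60),yel=(H>18)&(H<33)&(S>200)&(V>80),blue=(H>105)&(H<125)&(S>150)&(V>60)).items():
      for b,st,c in blobs(k,60):
        P=cloud(im,b)
        if len(P) and abs(P[:,1].mean())<.36 and .38<P[:,0].mean()<.7: print(n,nm,P.mean(0).round(4),np.percentile(P[:,2],[5,50,95]).round(3),'ray64',cast(im,[c],.064)[0,:2].round(4))
cv2.imwrite('pics/s24c.png',cv2.resize(im['color'][190:290,160:460,::-1],None,fx=2.6,fy=2.6))
cv2.imwrite('pics/s24d.png',cv2.resize(im['color'][200:280,230:320,::-1],None,fx=6,fy=6))
E
```

```text
time_s: 31.85
tool_pos: [0.4283, -0.3037, 0.2475]
tcp_rot: [-0.52, 1.568, 2.512]
wrist_force: [1.1, -0.4, 0.6]
gripper_width: 0.0555
time_s: 32.65
tool_pos: [0.4306, -0.5018, 0.2477]
tcp_rot: [-0.92, 1.568, 2.113]
wrist_force: [-0.2, -0.0, 0.6]
gripper_width: 0.056
top white [357 125  20  38 551] x [0.0043 0.0859] y [-0.0155  0.0169] z [0.0233 0.0277 0.031 ]
top red [0.5792 0.2867 0.046 ] [0.009 0.063 0.068] ray64 [0.5752 0.2825]
top yel [0.5936 0.0937 0.0407] [0.004 0.062 0.067] ray64 [0.5883 0.0924]
top blue [ 0.5946 -0.3115  0.0476] [0.009 0.063 0.067] ray64 [ 0.5909 -0.3065]
scene white [265 221  20  28 403] x [0.0005 0.0855] y [-0.0216  0.0188] z [0.0169 0.0284 0.0311]
scene green [265 229  21  25  95] x [0.0049 0.088 ] y [-0.0174  0.0197] z [0.0003 0.0075 0.0137]
scene red [0.5883 0.2861 0.0429] [0.008 0.062 0.067] ray64 [0.5996 0.2803]
scene yel [0.5988 0.0934 0.0417] [0.005 0.062 0.067] ray64 [0.6105 0.0916]
scene blue [ 0.6017 -0.3109  0.0409] [0.006 0.058 0.066] ray64 [ 0.6137 -0.3036]
```

View pics/s24c.png

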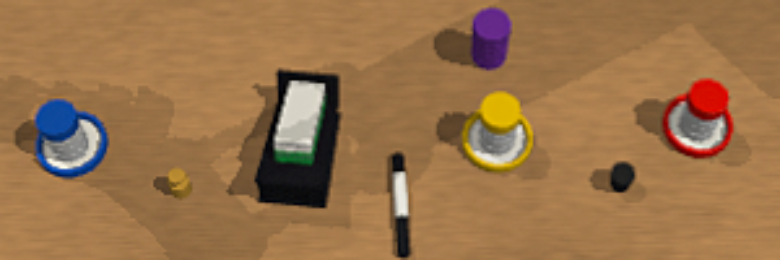

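View pics/s24d.png

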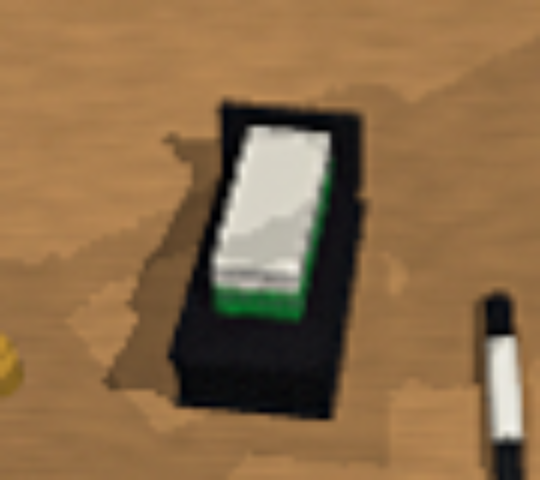

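View pics/top24.png

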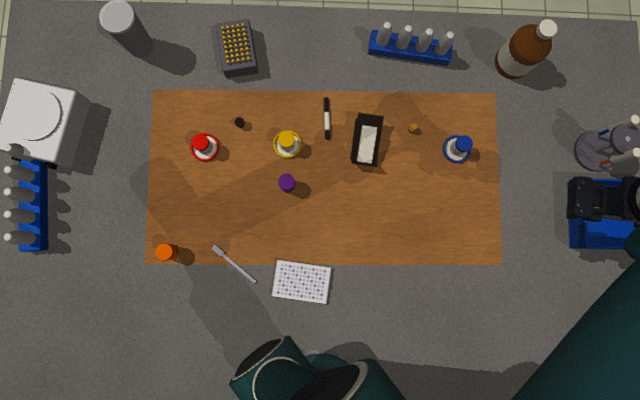

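Run:
```python
from h import *
im=dict(np.load('pics/w23.png.npz')); T=np.eye(4); T[:3,:3]=Ro.from_euler('xyz',[3.056,1.569,-.195]).as_matrix(); T[:3,3]=[0.5916,-0.0933,0.1100]; im['world_to_cam']=np.linalg.inv(T@im['mount']); H,S,V=hsvs(im)
m=np.zeros(H.shape,bool); m[100:292,255:385]=1
Q=tor(cloud(im,(S<60)&(V>90)&m)); k=(abs(Q[:,1])<.012)&(abs(Q[:,2]-.028)<.003); print('white top x',np.percentile(Q[k,0],[0,1,99,100]).round(4))
Q=tor(cloud(im,(V<60)&m)); k=(Q[:,2]>.008)&(Q[:,0]<.02); print('bs x',np.percentile(Q[k,0],[1,25,50,75,99]).round(4),'z',np.percentile(Q[k,2],[1,99]).round(4)); k=abs(Q[:,2])<.004; print('shelf x max',np.percentile(Q[k,0],99))
```

```text
white top x [-0.0012  0.0006  0.0841  0.0847]
bs x [-0.0036 -0.0009 -0.0005 -0.0001  0.0008] z [0.0086 0.0369]
shelf x max 0.1096040134330414
```

```bash
python3 -c "
from cell import r
print(r.state()['wrist_force'],r.state()['time_s']); print(r.sign_off())"
```

```text
[ 0.28294747 -0.8726419   0.9676221 ] 32.75
the job is handed in; nothing more can be done
None
```

I put the three jars upright in the holders of their own colour. The green slide box then went on the rack, with the white one on top of it. I handed the job in at about 33 s.

- **Jars:** in the last pictures all three caps are at about 62–63 mm, close to the 64 mm expected for a jar standing on a holder floor. All three look upright and inside their rims.
- **Slide boxes:** just after I let go of the white box, the wrist depth put both at the slope's angle. The lower ends were within about 1 mm of the backstop. The boxes were 1–2 mm off the middle of the shelf, with about 13 mm clear on each side.
- **Forces:** readings stayed around 7 N or below. The gripper was open and clear of everything at hand-in.

**Disagreement:** the last top-camera depth put the white box's lower end about 4 mm up the slope from the backstop. The same reading put its high end about 2 mm too far up. The scene camera read 0.5 mm and the wrist camera 0.6 mm, so I took the top reading as calibration or edge noise and did not nudge the box.

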